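# Roll a printer roller until its thumbscrew points up, then lay it in its stand

### The arm

A 6-joint arm with a two-finger parallel gripper is mounted at the origin on a cart in front of the work surface, level with it; the furniture and walls round the work are solid. World frame = base frame: x ahead of the robot, y to its left, z up, the work surface at z = 0. Lengths are in m, angles in rad, forces in N, time in s.
With the tool pointing down it reaches from about 0.35 to 0.85 m from the base axis. Payload 8.1 kg.
Tool frame: the origin (TCP) lies midway between the tips of the shut fingers; the grasp point (between the pads) lies 19 mm behind it; z points along the fingers, y is the line along which they close (so a half turn about z gives the same grasp; the last joint's range is limited). The gripper opens to 93 mm and grips with 3 to 60 N. Pads are 15 mm wide; open, the fingers measure 128 mm over their backs; the gripper's body (75 mm by 188 mm) begins 65 mm behind the grasp point.
Start: joints at [-1.226, 0.13, 1.488, -0, 1.523, -0.085], TCP at [0.25, -0.545, 0.219] pointing down, gripper open.
Joint ranges: [-2.96, 2.96], [-0.89, 2.26], [0.02, 2.5], [-1.34, 4.48], [0, 2.73], [-2.66, 2.66]. Speed limits (rad/s): [2.39, 2.39, 2.79, 3.14, 3.14, 3.14].

### API

Orientations are given as a rotation vector (axis times angle).
In Python, from plant import read_state, read_camera, camera_model, close_job gives the robot as it stands. The module is installed in compiled form; this text tells all that it offers.
- The arm moves only by the tool carry_out, never from a script. Its argument "moves" is a list of rows, each an object of numbers: "jaw": the finger opening in m, from 0 to 0.093; "dx", "dy", "dz": the shift along the tool's x, y, z in m; "yaw": the turn about the tool's z in rad. In form: [{"jaw": .., "dx": .., "dy": .., "dz": .., "yaw": ..}, ...]. A call has 1 to 8 rows; each row shifts and turns the commanded pose from where the row before left it, along the tool's axes as they then stand; what a row does not reach is not made up. A row lasts 1/8 s, in which the tool goes at most 62.5 mm and 10.7 degrees, less where a joint would pass 70% of its speed; a pose out of reach is approached as far as the arm can. A call is refused whole if a number of a shift passes 0.0625 or a number of a turn 0.188, either way. A call with a gripper value outside its range is refused whole. The fingers move at their own pace and stop on an object; "grip_force" is the grip in N (left out, the last holds). Time passes only in rows, so rows that do not move let the fingers close. It gives the time, the measured TCP pose, the force, the opening and the grip force at its end, in the units of the state.
- read_state(): the state, without advancing time (a new reading comes with each control period).
- read_camera(name): name is "scene" or "top" or "wrist"; returns the picture (420x560x3 uint8, red, green, blue); there is no depth.
- camera_model(name): a dict with "camera_matrix" (3x3 intrinsics, pixels), "view" (4x4, takes a point from world to camera coordinates). Camera axes: x right, y up, looking along -z (the intrinsics and any distortion apply to the point x, -y, -z); pixel columns grow to the right and rows downward; lengths in m; the calibration is good to about 2 mm. A picture is of the moment at which its call begins: read the wrist's pose just before it. camera_model takes no time and is no camera call; for the wrist camera it gives the pose at the moment of the call.
- close_job(): hands the job in; it is judged then, once.
The state is a dict: "t": time; "q": joint angles; "dq": joint speeds; "joint_torque": joint torques, N m; "tool_pos": TCP position; "orientation": TCP orientation; "force": force on the tool from outside, world axes, zero at the start; "wrist_torque": the same for the moment, N m; "opening": finger opening in m; "gripper_force": force on a finger pad.
Only numpy, scipy, OpenCV 4.12 (cv2) and the standard library are available. Lean on these libraries where they do the work, as an engineer would, in place of code of your own. Each camera call takes 0.05 s, during which the arm holds its last target. There are 200 camera calls.

### The job

The rubber roller on the worktop has to go into its two-saddle service stand with the thumbscrew on its end collar pointing straight up, so that the screw can be reached. Turn the roller by rolling it along the worktop, without lifting it, until the thumbscrew points straight up; then pick it up as it is and lay it down in the stand, shaft in both saddles, thumbscrew still up, and let go. Leave the other things on the worktop where they are.

Things in the scene. Friction and masses are not known exactly. Their poses are not given: they have to be found in the camera images.
- roller_center (a point): Centre of the platen roller lying on the worktop, on its axis, 24 mm up: grey rubber sleeve 48 mm across, 100 mm long, on a steel shaft 18 mm across, 172 mm long; 0.25 to 0.4 kg, evenly balanced. Grip it across the sleeve. x runs along the shaft to the collar end; y, z turn with it. It rolls without slipping (24 mm of travel per radian) and stays where it is left.
- thumbscrew (a point): Outer end of the black thumbscrew head that stands out sideways from the collar, 23 mm from the shaft's axis (it clears the worktop in rolling). z points outwards along the screw, so it is vertical when the screw points straight up; x runs along the shaft, outwards at the collar end. At the start it points sideways or down.
- collar: Aluminium set collar, 27 mm across and 13 mm wide, clamped tight on one end of the shaft, which carries the thumbscrew and turns with the roller. Origin on the shaft's axis, 77 mm from the roller's centre; same axes as the thumbscrew.
- seat (a point): Where the roller's centre lies once seated in the stand: midway between the saddles on the seated shaft's axis, 44 mm above the worktop. x runs from saddle to saddle, z up. The shaft rests in both saddles between sleeve and shaft ends, with 7 mm of play lengthways either way; the collar may be at either end of the stand.
- stand: The fixed service stand: grey base plate 150 x 76 x 10 mm (long side along x) and two upright aluminium saddles 6 mm thick at x = +60 and -60 mm, each an open V with 45 degree flanks, its mouth 59 mm wide, its tips 61 mm above the worktop. Origin under the middle of the base plate.
- label_mid (a point): Centre of a paper label roll 58 mm in diameter, 35 mm high, standing on its end; a bystander.
- tape_mid (a point): Centre of a brown tape roll 91 mm in diameter, 48 mm high, lying flat; a bystander.
- cup_mid (a point): Centre of a white dosing cup 67 mm in diameter, 68 mm high, standing; a bystander.
- eraser_mid (a point): Centre of an eraser 19 x 36 x 13 mm lying flat; a bystander.

How it is judged:
By the outcome, as a careful person would: the job done as asked, in the order asked, and still so for the second after the job is handed in, with the robot touching nothing.
It also fails if it takes over 72 s, if anything falls off the work surface, if the arm or the gripper's body presses on something with over 40 N, if the wrist force passes 120 N, or if a joint passes its speed limit or range.

## Working session

There is one attempt and no reset: what is moved stays moved. The work goes in short steps, Python scripts to look and compute and a tool call to move; the robot and the scene stay as the last step left them, time stands still between calls to the robot, and variables do not carry over. Pictures are saved under pics/ and viewed, at most 10 in all, crops included, and the job is handed in when it is done.

Besides the shell and the picture viewer there is one more tool, called after "Request:" by a JSON object that holds its "method" and its "body". carry_out: Moves the arm, as the interface text tells. Its arguments: {"type":"object","properties":{"moves":{"type":"array","items":{"type":"object","properties":{"jaw":{"type":"number"},"dx":{"type":"number"},"dy":{"type":"number"},"dz":{"type":"number"},"yaw":{"type":"number"}}}},"grip_force":{"type":"number"}},"required":["moves"]}

```bash
mkdir -p pics
cat > h.py <<'E'
import numpy as np, cv2
from plant import *
def ray(name,uv,m=None):
    m=m or camera_model(name); K=np.array(m["camera_matrix"]); V=np.array(m["view"])
    d=np.linalg.solve(K,[uv[0],uv[1],1]); d=V[:3,:3].T@np.array([d[0],-d[1],-d[2]])
    return -V[:3,:3].T@V[:3,3], d
def onz(name,uv,z,m=None):
    c,d=ray(name,uv,m); return c+d*(z-c[2])/d[2]
def proj(name,p,m=None):
    m=m or camera_model(name); K=np.array(m["camera_matrix"]); V=np.array(m["view"])
    c=V[:3,:3]@np.array(p)+V[:3,3]; q=K@np.array([c[0],-c[1],-c[2]]); return q[:2]/q[2]
def save(name,f): 
    im=read_camera(name); cv2.imwrite(f,im[:,:,::-1]); return im
E
python3 - <<'E'
from h import *
for n in("scene","top"):
    save(n,f"pics/{n}0.png"); m=camera_model(n); print(n,{k:np.round(v,3).tolist() if not isinstance(v,str) else v for k,v in m.items()})
s=read_state();print(s["t"],s["tool_pos"],s["orientation"])
E
```

```text
scene {'camera_matrix': [[519.109, 0.0, 273.911], [0.0, 519.109, 217.646], [0.0, 0.0, 1.0]], 'view': [[-0.717, -0.697, 0.02, 0.385], [0.372, -0.358, 0.856, -0.268], [-0.59, 0.621, 0.516, -1.351], [0.0, 0.0, 0.0, 1.0]]}
top {'camera_matrix': [[410.083, 0.0, 281.287], [0.0, 410.083, 211.514], [0.0, 0.0, 1.0]], 'view': [[-0.006, -1.0, 0.005, 0.009], [0.998, -0.006, 0.065, -0.552], [-0.065, 0.005, 0.998, -1.386], [0.0, 0.0, 0.0, 1.0]]}
0.1 [ 0.24982816 -0.54492607  0.21768697] [-3.06767960e+00 -6.69594209e-01  4.02423555e-04]
```

View pics/scene0.png

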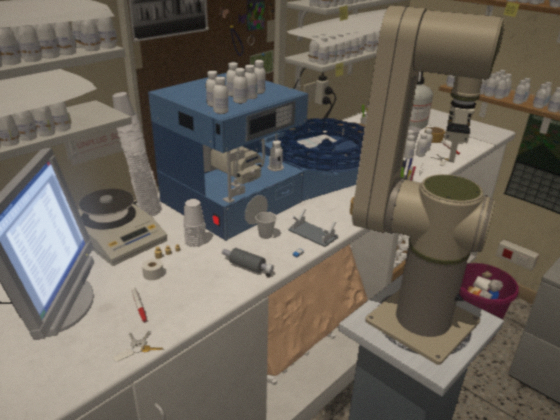

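View pics/top0.png

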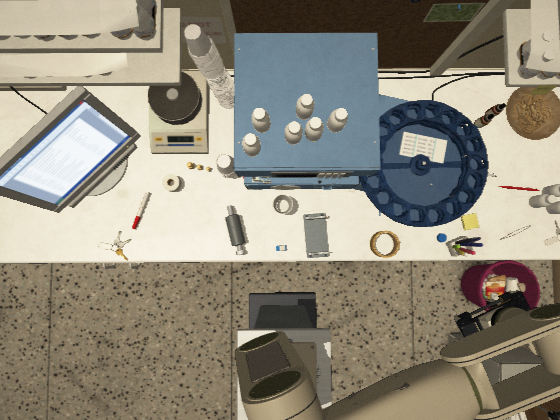

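The scene view shows the roller at about (248,262) and the stand at (313,230). In the top view they are at (236,230) and (317,236), with the cup at (285,204), the eraser at (281,248) and the blue machine behind. I'll enlarge both.

Run:
```python
import cv2,numpy as np
a=cv2.imread("pics/scene0.png")[215:290,210:345]; b=cv2.imread("pics/top0.png")[185:265,215:340]
a=cv2.resize(a,None,fx=5.9,fy=4,interpolation=3)[:, :796] if 0 else cv2.resize(a,(540,300),interpolation=cv2.INTER_CUBIC)
b=cv2.resize(b,(468,300),interpolation=cv2.INTER_CUBIC)
o=np.zeros((600,540,3),np.uint8);o[:300]=a;o[300:,:468]=b
cv2.imwrite("pics/crop0.png",o)
from h import *
for n,uv,z in [("top",(236,230),.024),("top",(317,236),.01),("top",(285,204),.03)]: print(onz(n,uv,z))
for n,uvs in {"top":[(236,230),(317,236)]}.items():
  print((onz("top",(237,230),0)-onz("top",(236,230),0)))
```

```text
[0.48911682 0.16002236 0.024     ]
[ 0.46723495 -0.11638533  0.01      ]
[ 0.57635042 -0.0069774   0.03      ]
[-1.98795578e-05 -3.45479580e-03  0.00000000e+00]
```

View pics/crop0.png

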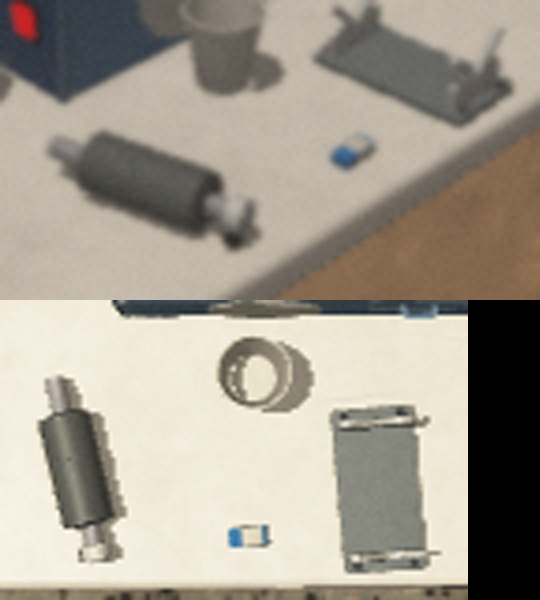

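The crop shows the collar at the near (low x) end. The black screw head is at its underside, at scene crop (236,240), which is about (269,275) in the full picture. Next I'll get coarse poses.

Run:
```python
from h import *
from scipy.spatial.transform import Rotation as R
im=cv2.imread("pics/top0.png")
g=im.max(2); roi=np.zeros_like(g); roi[205:257,222:250]=1
m=((g<115)&(roi>0)).astype(np.uint8)
n,l,st,ce=cv2.connectedComponentsWithStats(m)
k=1+np.argmax(st[1:,4]);print(st[k],ce[k])
cn=max(cv2.findContours((l==k).astype(np.uint8),0,1)[0],key=cv2.contourArea);print(cv2.minAreaRect(cn))
for uv in [(229.2,206.3),(241.2,253.8),(235.3,230.4)]: print(onz("top",uv,.024))
# stand plate
for uv in [(332,408),(415,404),(346,571),(426,567)]:
  p=(uv[0]/3.744+215,(uv[1]-300)/3.75+185); print("st",onz("top",p,.03))
a,b=onz("top",(229.2,206.3),.024),onz("top",(241.2,253.8),.024)
u=(b-a)/np.linalg.norm(b-a); c=(a+b)/2; print("len",np.linalg.norm(b-a),c,u)
col=c+u*.077
o,d=ray("scene",(269,275)); t=u@(col-o)/(u@d); p=o+t*d-col; print("screw rel collar",p, "proj collar",proj("scene",col),proj("top",col),proj("scene",c))
s=read_state();print(R.from_rotvec(s["orientation"]).as_matrix().round(3)); w=camera_model("wrist");print(np.array(w["view"]).round(3),np.array(w["camera_matrix"]).round(1))
V=np.array(w["view"]);print("cam in world",-V[:3,:3].T@V[:3,3],s["tool_pos"])
```

```text
[226 206  20  42 341] [235.82697947 229.17302053]
((234.61767578125, 226.97061157226562), (42.44373321533203, 13.824528694152832), 75.96376037597656)
[0.57002101 0.18331332 0.024     ]
[0.40850384 0.14231715 0.024     ]
[0.48777241 0.16239778 0.024     ]
st [ 0.54262389 -0.07016522  0.03      ]
st [ 0.54583361 -0.14551122  0.03      ]
st [ 0.39574499 -0.08139314  0.03      ]
st [ 0.39888703 -0.15352318  0.03      ]
len 0.1666387779899762 [0.48926243 0.16281524 0.024     ] [-0.96926521 -0.2460182   0.        ]
screw rel collar [-0.00076631  0.00301913 -0.02329087] proj collar [269.66823235 267.96416593] [240.74166663 251.98576373] [247.05821278 259.76929118]
[[ 0.909  0.417 -0.001]
 [ 0.417 -0.909  0.002]
 [ 0.    -0.002 -1.   ]]
[[ 0.417 -0.909 -0.003 -0.599]
 [ 0.877  0.403 -0.262  0.031]
 [ 0.239  0.107  0.965 -0.391]
 [ 0.     0.     0.     1.   ]] [[290.9   0.  278.4]
 [  0.  290.9 210.6]
 [  0.    0.    1. ]]
cam in world [ 0.31620795 -0.51506708  0.38354467] [ 0.24982816 -0.54492607  0.21768697]
```

Rough poses so far:

| Item | Centre (x, y) in m | Heading or state |
|---|---|---|
| Roller | (0.489, 0.163) | collar direction about 194° |
| Thumbscrew | on the collar | about straight down |
| Stand | (0.471, -0.112) | x axis about 4° |

I'll fly over the roller with tool x towards the collar.

```bash
cat >> h.py <<'E'
from scipy.spatial.transform import Rotation as R
def pose():
    s=read_state(); M=R.from_rotvec(s["orientation"]).as_matrix(); return np.array(s["tool_pos"]), np.arctan2(M[1,0],M[0,0]), s
def plan(x,y,z,yaw,n,dyaw=None):
    """rows to go to world x,y,z with tool-x heading yaw (rad)"""
    p,a,s=pose(); D=(yaw-a+np.pi)%(2*np.pi)-np.pi if dyaw is None else dyaw
    tgt=np.array([x,y,z]); out=[]
    for i in range(n):
        d=(tgt-p)/(n-i); k=(a+D-(a if i==0 else a))/1
        dx=round(d[0]*np.cos(a)+d[1]*np.sin(a),4); dy=round(d[0]*np.sin(a)-d[1]*np.cos(a),4); dz=round(-d[2],4)
        yw=round(-D/(n-i),3)
        out.append(dict(dx=dx,dy=dy,dz=dz,yaw=yw))
        p=p+np.array([dx*np.cos(a)+dy*np.sin(a),dx*np.sin(a)-dy*np.cos(a),-dz]); a-=yw; D+=yw
    for r in out: print("{"+", ".join(f'"{k}":{v:g}' for k,v in r.items())+"}")
E
python3 - <<'E'
from h import *
plan(.489,.163,.2,np.radians(194.2),18,np.radians(194.2-24.65))
E
```

```text
{"dx":0.0285, "dy":-0.0302, "dz":0.001, "yaw":-0.164}
{"dx":0.033, "dy":-0.0252, "dz":0.001, "yaw":-0.164}
{"dx":0.0367, "dy":-0.0194, "dz":0.001, "yaw":-0.164}
{"dx":0.0394, "dy":-0.0132, "dz":0.001, "yaw":-0.164}
{"dx":0.041, "dy":-0.0066, "dz":0.001, "yaw":-0.165}
{"dx":0.0415, "dy":0.0002, "dz":0.001, "yaw":-0.164}
{"dx":0.0409, "dy":0.007, "dz":0.001, "yaw":-0.165}
{"dx":0.0392, "dy":0.0136, "dz":0.001, "yaw":-0.164}
{"dx":0.0364, "dy":0.0199, "dz":0.001, "yaw":-0.165}
{"dx":0.0327, "dy":0.0256, "dz":0.001, "yaw":-0.164}
{"dx":0.0281, "dy":0.0306, "dz":0.001, "yaw":-0.165}
{"dx":0.0227, "dy":0.0348, "dz":0.001, "yaw":-0.164}
{"dx":0.0167, "dy":0.038, "dz":0.0009, "yaw":-0.165}
{"dx":0.0102, "dy":0.0402, "dz":0.001, "yaw":-0.164}
{"dx":0.0035, "dy":0.0414, "dz":0.0009, "yaw":-0.165}
{"dx":-0.0033, "dy":0.0414, "dz":0.001, "yaw":-0.164}
{"dx":-0.01, "dy":0.0402, "dz":0.0009, "yaw":-0.165}
{"dx":-0.0165, "dy":0.0381, "dz":0.001, "yaw":-0.164}
```

Request:
{"method": "carry_out", "body": {"moves": [{"dx": 0.0285, "dy": -0.03, "dz": 0.001, "yaw": -0.164}, {"dx": 0.033, "dy": -0.025, "dz": 0.001, "yaw": -0.164}, {"dx": 0.0365, "dy": -0.0195, "dz": 0.001, "yaw": -0.164}, {"dx": 0.0395, "dy": -0.013, "dz": 0.001, "yaw": -0.164}, {"dx": 0.041, "dy": -0.0065, "dz": 0.001, "yaw": -0.165}, {"dx": 0.0415, "dy": 0, "dz": 0.001, "yaw": -0.164}, {"dx": 0.041, "dy": 0.007, "dz": 0.001, "yaw": -0.165}, {"dx": 0.039, "dy": 0.0135, "dz": 0.001, "yaw": -0.164}]}}

```text
invalid input at $.moves[0]: expected keys jaw, dx, dy, dz, yaw
```

Request:
{"method": "carry_out", "body": {"moves": [{"dx": 0.0365, "dy": 0.02, "dz": 0.001, "yaw": -0.165}, {"dx": 0.0325, "dy": 0.0255, "dz": 0.001, "yaw": -0.164}, {"dx": 0.028, "dy": 0.0305, "dz": 0.001, "yaw": -0.165}, {"dx": 0.0225, "dy": 0.035, "dz": 0.001, "yaw": -0.164}, {"dx": 0.0165, "dy": 0.038, "dz": 0.001, "yaw": -0.165}, {"dx": 0.01, "dy": 0.04, "dz": 0.001, "yaw": -0.164}, {"dx": 0.0035, "dy": 0.0415, "dz": 0.001, "yaw": -0.165}, {"dx": -0.0035, "dy": 0.0415, "dz": 0.001, "yaw": -0.164}]}}

```text
invalid input at $.moves[0]: expected keys jaw, dx, dy, dz, yaw
```

Request:
{"method": "carry_out", "body": {"moves": [{"dx": -0.01, "dy": 0.04, "dz": 0.001, "yaw": -0.165}, {"dx": -0.0165, "dy": 0.038, "dz": 0.001, "yaw": -0.164}, {"dx": 0}, {"dx": 0}]}}

```text
invalid input at $.moves[0]: expected keys jaw, dx, dy, dz, yaw
```

Run:
```python
from h import *
p,a,s=pose();print(s["t"],p,np.degrees(a))
m=camera_model("wrist"); np.save("w1.npy",m,allow_pickle=True)
save("wrist","pics/w1.png")
```

```text
0.1 [ 0.24982816 -0.54492607  0.21768697] 24.62609198727317
```

View pics/w1.png

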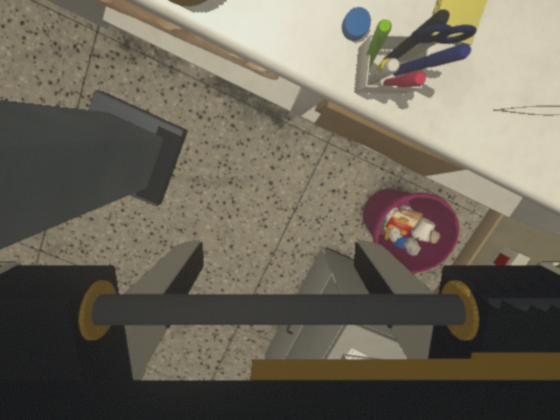

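The call was refused because every row needs all the keys. This wrist view is still from the start pose: fingers at the bottom (rows above 240), pen tray at (400,60).

Request:
{"method": "carry_out", "body": {"moves": [{"jaw": 0.093, "dx": 0.0285, "dy": -0.03, "dz": 0.001, "yaw": -0.164}, {"jaw": 0.093, "dx": 0.033, "dy": -0.025, "dz": 0.001, "yaw": -0.164}, {"jaw": 0.093, "dx": 0.0365, "dy": -0.0195, "dz": 0.001, "yaw": -0.164}, {"jaw": 0.093, "dx": 0.0395, "dy": -0.013, "dz": 0.001, "yaw": -0.164}, {"jaw": 0.093, "dx": 0.041, "dy": -0.0065, "dz": 0.001, "yaw": -0.165}, {"jaw": 0.093, "dx": 0.0415, "dy": 0, "dz": 0.001, "yaw": -0.164}, {"jaw": 0.093, "dx": 0.041, "dy": 0.007, "dz": 0.001, "yaw": -0.165}, {"jaw": 0.093, "dx": 0.039, "dy": 0.0135, "dz": 0.001, "yaw": -0.164}]}}

```text
t: 1.15
tool_pos: [0.3564, -0.2299, 0.2105]
orientation: [-2.015, -2.41, -0.0]
force: [0.5, 0.8, -0.9]
opening: 0.0933
gripper_force: 0.0
```

Request:
{"method": "carry_out", "body": {"moves": [{"jaw": 0.093, "dx": 0.0365, "dy": 0.02, "dz": 0.001, "yaw": -0.165}, {"jaw": 0.093, "dx": 0.0325, "dy": 0.0255, "dz": 0.001, "yaw": -0.164}, {"jaw": 0.093, "dx": 0.028, "dy": 0.0305, "dz": 0.001, "yaw": -0.165}, {"jaw": 0.093, "dx": 0.0225, "dy": 0.035, "dz": 0.001, "yaw": -0.164}, {"jaw": 0.093, "dx": 0.0165, "dy": 0.038, "dz": 0.001, "yaw": -0.165}, {"jaw": 0.093, "dx": 0.01, "dy": 0.04, "dz": 0.001, "yaw": -0.164}, {"jaw": 0.093, "dx": 0.0035, "dy": 0.0415, "dz": 0.001, "yaw": -0.165}, {"jaw": 0.093, "dx": -0.0035, "dy": 0.0415, "dz": 0.001, "yaw": -0.164}]}}

```text
t: 2.15
tool_pos: [0.4636, 0.0842, 0.2024]
orientation: [-0.12, -3.139, 0.0]
force: [1.2, -0.7, -0.2]
opening: 0.0927
gripper_force: 0.0
```

Request:
{"method": "carry_out", "body": {"moves": [{"jaw": 0.093, "dx": -0.01, "dy": 0.04, "dz": 0.001, "yaw": -0.165}, {"jaw": 0.093, "dx": -0.0165, "dy": 0.038, "dz": 0.001, "yaw": -0.164}, {"jaw": 0.093, "dx": 0, "dy": 0, "dz": 0, "yaw": 0}, {"jaw": 0.093, "dx": 0, "dy": 0, "dz": 0, "yaw": 0}]}}

```text
t: 2.65
tool_pos: [0.4896, 0.1608, 0.2003]
orientation: [0.386, -3.117, 0.001]
force: [0.3, 0.1, 0.7]
opening: 0.093
gripper_force: 0.0
```

Run:
```python
from h import *
p,a,s=pose();print(s["t"],p,np.degrees(a))
m=camera_model("wrist"); np.save("w2.npy",m,allow_pickle=True)
save("wrist","pics/w2.png")
```

```text
2.65 [0.48960868 0.16077614 0.20027065] -165.8985637628212
```

View pics/w2.png

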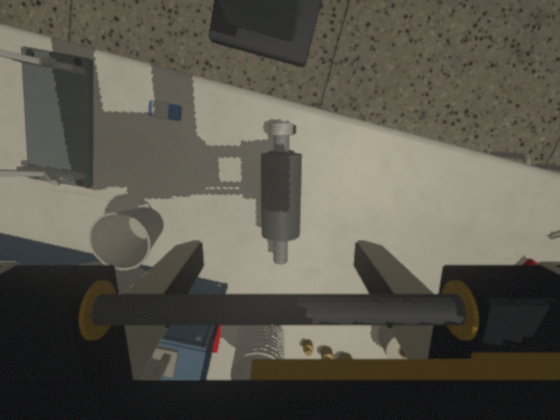

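The wrist view shows the roller from (281,263) to (281,122), with the collar at (283,128) and the dark screw head peeking out on its right at (295,128). The stand is at (60,120), the eraser at (165,110) and the cup at (122,240).

Run:
```python
from h import *
m=np.load("w2.npy",allow_pickle=True).item()
w=cv2.imread("pics/w2.png").max(2); s=cv2.imread("pics/scene0.png").max(2)
print(w[116:146,266:304:1][::2]); print(s[262:284,256:282])
for uv in [(281,263),(281.8,122),(283,128)]: print(onz("wrist",uv,.024,m))
for r in(170,225): 
  row=w[r,240:320]; print(r,np.where(row<110)[0][[0,-1]]+240)
```

```text
[[162 164 161 162 160 161 163 161 161 162 162 163 163 163 162 163 163 162
  164 163 165 165 164 165 166 165 166 165 165 166 167 166 167 167 167 166
  166 167]
 [164 164 162 160 155 153 154 155 156 161 159 154 153 154 157 162 164 163
  165 165 164 165 165 164 166 167 168 167 166 167 167 167 167 168 168 169
  167 168]
 [152 146 128 117 106 104 103 103 107 114 114 106 104 105 114 132 145 150
  150 149 146 144 147 160 164 166 167 168 169 167 167 167 168 168 168 170
  169 167]
 [102 102 103  99  98  99  98  94  88  92  99 103 109 106 103 109 121 124
  124 123 116 106 108 133 157 162 164 165 166 169 169 167 169 171 170 169
  169 168]
 [100 100  98  94  89  96 102 108 115 121 125 127 135 137 139 142 145 146
  146 146 145 141 140 135 136 130 125 125 138 153 163 168 168 169 168 169
  169 168]
 [101 100  98  93  88  98 103 111 119 124 129 131 137 140 142 150 153 150
  151 150 149 146 141 137 134 128 115  91  74  96 137 162 168 168 167 168
  167 166]
 [100  99  98  94  91  96 105 114 118 126 130 134 138 140 143 151 154 153
  154 151 148 143 139 136 133 125 112  84  66  92 136 161 167 167 165 16
[... 3117 characters left out ...]
 190 191 187 183 172]
 [195 198 197 194 198 195 197 195 195 198 193 193 196 192 194 194 195 196
  192 193 190 191 186 180 169 159]
 [196 194 194 194 195 196 193 196 194 193 194 200 195 194 194 194 195 194
  192 192 189 180 177 164 152 138]
 [197 196 194 196 196 196 195 198 197 196 193 195 194 196 194 195 191 188
  189 182 178 170 162 146 133 123]
 [197 196 196 195 194 193 197 194 200 198 196 196 196 193 192 193 191 185
  177 173 163 153 138 127 118 109]
 [199 196 198 196 196 191 195 194 196 194 197 197 194 193 190 191 184 178
  171 157 147 130 119 114 112 110]]
[0.57584566 0.18612911 0.024     ]
[0.40813741 0.14438967 0.024     ]
[0.41410069 0.14731253 0.024     ]
170 [242 300]
225 [258 299]
```

Run:
```python
from h import *
m=np.load("w2.npy",allow_pickle=True).item()
a=np.array([.5758,.1861,.024]);b=np.array([.4081,.1444,.024]);u=(b-a)/np.linalg.norm(b-a);print(np.linalg.norm(b-a),(a+b)/2,np.degrees(np.arctan2(u[1],u[0])))
for off in (0,.003):
 col=(a+b)/2+u*.077; col=col+[0,0,0]
 d=np.array([-.246,.969,0])  # +y roll dir
 for f in (0,10,20,30,40,50):
  f=np.radians(f); z=np.array([0,0,-1]);r=np.sin(f)*d+np.cos(f)*z; t=np.cos(f)*d-np.sin(f)*z
  print(np.degrees(f),"scene tip",proj("scene",col+.023*r).round(1),"head mid",proj("scene",col+.019*r).round(1),"wrist corner",proj("wrist",col+.023*r+.0055*t,m).round(1)); 
 break
print("collar",proj("scene",col),proj("wrist",col,m))
```

```text
0.1728067707006875 [0.49195 0.16525 0.024  ] -166.03613010980828
0.0 scene tip [268.2 274.4] head mid [268.2 273.3] wrist corner [286.1 130.7]
10.0 scene tip [267.5 275. ] head mid [267.7 273.8] wrist corner [289.4 130.7]
20.0 scene tip [266.9 275.4] head mid [267.1 274.1] wrist corner [292.4 130.7]
29.999999999999996 scene tip [266.2 275.6] head mid [266.6 274.3] wrist corner [295.2 130.7]
40.0 scene tip [265.6 275.6] head mid [266.1 274.2] wrist corner [297.7 130.7]
50.0 scene tip [265.2 275.3] head mid [265.7 274. ] wrist corner [299.7 130.6]
collar [268.34283866 267.98403206] [281.76608279 130.63369043]
```

The screw sits about 30° off straight down, on the +y side. It needs about 148° of rolling towards -y, which is about 62 mm. I'll lower the gripper astride the sleeve, cage it and roll 48 mm first.

Run:
```python
from h import *
plan(.492,.1652,.007,np.radians(-166.03),6)
```

```text
{"dx":-0.0006, "dy":0.0007, "dz":0.0322, "yaw":0}
{"dx":-0.0006, "dy":0.0007, "dz":0.0322, "yaw":0}
{"dx":-0.0006, "dy":0.0007, "dz":0.0323, "yaw":0}
{"dx":-0.0005, "dy":0.0007, "dz":0.0322, "yaw":0.001}
{"dx":-0.0006, "dy":0.0007, "dz":0.0323, "yaw":0}
{"dx":-0.0005, "dy":0.0006, "dz":0.0322, "yaw":0.001}
```

Request:
{"method": "carry_out", "body": {"moves": [{"jaw": 0.093, "dx": -0.0018, "dy": 0.002, "dz": 0.04, "yaw": 0}, {"jaw": 0.093, "dx": -0.0015, "dy": 0.002, "dz": 0.045, "yaw": 0.002}, {"jaw": 0.093, "dx": 0, "dy": 0, "dz": 0.045, "yaw": 0}, {"jaw": 0.093, "dx": 0, "dy": 0, "dz": 0.035, "yaw": 0}, {"jaw": 0.093, "dx": 0, "dy": 0, "dz": 0.02, "yaw": 0}, {"jaw": 0.093, "dx": 0, "dy": 0, "dz": 0.008, "yaw": 0}, {"jaw": 0.056, "dx": 0, "dy": 0, "dz": 0, "yaw": 0}, {"jaw": 0.056, "dx": 0, "dy": 0, "dz": 0, "yaw": 0}], "grip_force": 5}}

```text
t: 3.7
tool_pos: [0.4933, 0.1658, 0.009]
orientation: [-0.383, 3.116, 0.0]
force: [-0.6, -0.2, -0.1]
opening: 0.0777
gripper_force: 0.0
```

Request:
{"method": "carry_out", "body": {"moves": [{"jaw": 0.052, "dx": 0, "dy": 0, "dz": 0, "yaw": 0}, {"jaw": 0.052, "dx": 0, "dy": -0.006, "dz": 0, "yaw": 0}, {"jaw": 0.052, "dx": 0, "dy": -0.008, "dz": 0, "yaw": 0}, {"jaw": 0.052, "dx": 0, "dy": -0.008, "dz": 0, "yaw": 0}, {"jaw": 0.052, "dx": 0, "dy": -0.008, "dz": 0, "yaw": 0}, {"jaw": 0.052, "dx": 0, "dy": -0.008, "dz": 0, "yaw": 0}, {"jaw": 0.052, "dx": 0, "dy": -0.006, "dz": 0, "yaw": 0}, {"jaw": 0.052, "dx": 0, "dy": -0.004, "dz": 0, "yaw": 0}]}}

```text
t: 4.7
tool_pos: [0.5039, 0.1188, 0.0076]
orientation: [0.384, -3.118, 0.0]
force: [0.0, 0.1, -0.1]
opening: 0.0517
gripper_force: 0.0
```

Run:
```python
from h import *
p,a,s=pose();print(s["t"],p,np.degrees(a),s["force"],s["opening"])
m=camera_model("wrist"); np.save("w3.npy",m,allow_pickle=True)
im=save("wrist","pics/w3.png")
```

```text
4.7 [0.50393805 0.11878758 0.00759686] -165.9688927448655 [ 0.04951909  0.0620918  -0.09696463] 0.051718466168604045
```

View pics/w3.png

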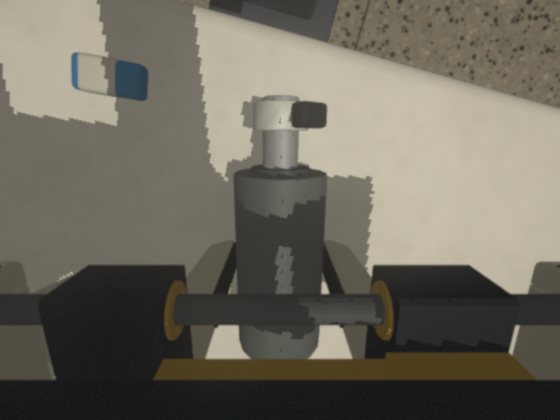

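The wrist view is clear: the screw head spans (291..327, 102..128), standing out to the right (+y) of the collar at (278,113). The shaft centre is at column 280. I'll work out its angle from up.

```bash
cat >> h.py <<'E'
def angles(wm,colc,rows=None,fs=range(0,100,10),a=np.radians(-166)):
    u=np.array([np.cos(a),np.sin(a),0]); d=np.array([np.sin(a),-np.cos(a),0]); z=np.array([0,0,1.])
    c=onz("wrist",colc,.024,wm); print("collar",c)
    for f in fs:
        f=np.radians(f); r=np.sin(f)*d+np.cos(f)*z; t=np.cos(f)*d-np.sin(f)*z
        P=lambda R,T:proj("wrist",c+R*r+T*t,wm)[0].round(1)
        print(round(np.degrees(f)),"tip",proj("wrist",c+.023*r,wm).round(1),"corners",P(.023,-.0055),P(.023,.0055),"inner",P(.0135,-.0055),P(.0135,.0055))
E
python3 - <<'E'
from h import *
m=np.load("w3.npy",allow_pickle=True).item()
angles(m,(280.5,115),fs=range(30,95,5))
g=cv2.imread("pics/w3.png").max(2); print(g[100:132:3,246:334:2])
E
```

```text
collar [0.42587174 0.10031554 0.024     ]
30 tip [308.1 112.4] corners 297.2 318.5 inner 285.3 305.7
35 tip [311.8 112.6] corners 301.8 321.3 inner 288.1 307.1
40 tip [315.2 112.8] corners 306.2 323.7 inner 290.8 308.3
45 tip [318.2 113. ] corners 310.2 325.7 inner 293.5 309.2
50 tip [320.8 113.2] corners 313.9 327.3 inner 296.0 309.9
55 tip [323.1 113.4] corners 317.3 328.5 inner 298.4 310.3
60 tip [324.9 113.7] corners 320.3 329.2 inner 300.6 310.5
65 tip [326.3 113.9] corners 322.9 329.6 inner 302.6 310.4
70 tip [327.4 114.1] corners 325.0 329.5 inner 304.4 310.2
75 tip [328.  114.4] corners 326.8 329.1 inner 305.9 309.7
80 tip [328.2 114.6] corners 328.1 328.3 inner 307.3 309.0
85 tip [328.1 114.8] corners 329.0 327.2 inner 308.4 308.1
90 tip [327.6 115.1] corners 329.5 325.8 inner 309.3 307.0
[[181 189 179 127 122 121 120 120 110 114 127 135 137 135 142 152 155 157
  157 158 157 153 144 141 139 126 123 164 174 158 167 181 182 186 191 196
  198 196 197 196 197 196 197 197]
 [121 122 123 118 111 116 124 130 137 146 153 157 162 169 171 176 179 182
  183 183 184 183 180 135  91  69 
[... 1022 characters left out ...]
0 145 152 154 159 165 173 180 187 181 155
  201 202 197 158 131  71  63  62  63  65  66  71  68  66  67  68  64  65
   67  67  69  69 132 196 197 197]
 [121 122 123 117 108 123 134 140 148 150 153 162 168 174 183 190 196 193
  204 201 197 192 180  95  63  62  65  62  65  66  67  66  68  67  66  66
   67  68  68  74 155 196 196 196]
 [176 147 139 122 108 122 136 142 145 150 156 162 171 178 186 192 197 202
  203 198 194 189 182 162 130  98  86  92  93  90  79  87  92  93  94  93
   93  96 116 167 193 198 197 197]
 [193 193 192 150 117 116 121 123 115 112 118 124 128 125 137 142 147 151
  154 155 153 134 133 141 136 131 143 160 161 159 161 191 196 197 198 197
  197 197 197 197 197 199 197 197]]
```

The screw is about 41° from up, so about 17 mm more. I'll roll 15 mm and look again.

Request:
{"method": "carry_out", "body": {"moves": [{"jaw": 0.052, "dx": 0, "dy": -0.005, "dz": 0, "yaw": 0}, {"jaw": 0.052, "dx": 0, "dy": -0.005, "dz": 0, "yaw": 0}, {"jaw": 0.052, "dx": 0, "dy": -0.003, "dz": 0, "yaw": 0}, {"jaw": 0.052, "dx": 0, "dy": -0.002, "dz": 0, "yaw": 0}, {"jaw": 0.052, "dx": 0, "dy": 0, "dz": 0, "yaw": 0}, {"jaw": 0.049, "dx": 0, "dy": 0, "dz": 0, "yaw": 0}, {"jaw": 0.049, "dx": 0, "dy": 0, "dz": 0, "yaw": 0}]}}

```text
t: 5.62
tool_pos: [0.5075, 0.1048, 0.0076]
orientation: [0.384, -3.118, -0.0]
force: [-0.1, -0.0, 0.4]
opening: 0.0491
gripper_force: 0.1
```

Run:
```python
from h import *
p,a,s=pose();print(s["t"],p,np.degrees(a),s["force"],s["opening"])
m=camera_model("wrist"); np.save("w4.npy",m,allow_pickle=True)
im=save("wrist","pics/w4.png"); o=cv2.resize(im[80:200,210:350],(700,600),interpolation=cv2.INTER_CUBIC)
cv2.imwrite("pics/w4c.png",o[:,:,::-1])
g=im.max(2); print(g[92:132:4,246:316:2]); print(g[150:154:3,246:316:2]);print(g[200,226:336:2])
```

```text
5.625 [0.5074519  0.10480423 0.00762399] -165.94344074404088 [-0.10415378 -0.02045308  0.43373668] 0.04914941244133874
[[194 193 193 193 193 192 191 194 193 194 194 194 192 193 195 193 195 194
  195 195 195 195 196 194 196 193 194 194 194 195 195 196 194 196 194]
 [195 194 190 155 160 182 186 193 175 114 119 124 121 124 132 136 138 142
  149 152 147 144 140 127 144 153 171 193 194 196 195 195 194 196 197]
 [192 194 177 123 122 122 121 120 117 124 129 110 105 102  83  80  84  81
   82  84  77  85  93  93  93  92  94 123 130 161 188 195 195 194 194]
 [122 124 123 119 108 118 127 126 110 108 111 106  71  66  69  71  73  70
   71  70  71  71  70  71  71  70  71  71  70  71  77 152 195 197 195]
 [121 121 121 119 108 118 126 134 137 145 120 100  64  66  68  73  74  72
   72  71  73  74  72  71  72  73  72  70  73  72  73 152 196 195 195]
 [120 122 122 118 109 122 128 133 142 138 112 101  63  64  71  73  73  73
   73  72  73  73  72  71  72  73  73  73  72  71  75 156 195 196 196]
 [121 120 120 117 108 121 127 135 144 119 111 100  63  64  70  74  74  72
   75  74  73  73  75  71  73  73  73
[... 285 characters left out ...]
8  69  70  71  70  97 168 197 196 197]
 [179 176 147 124 110 122 131 136 145 149 153 160 163 163 154 155 161 159
  159 157 156 155 151 149 148 148 146 142 141 145 140 179 198 197 198]]
[[193 191 175 120 119 119 119 119 110  94 103 112 118 126 134 142 151 160
  165 164 156 147 138 134 125 120 146 193 192 192 192 192 192 192 192]
 [192 191 177 136 122 117 118 118 109  94 104 113 117 126 136 142 151 161
  167 165 156 145 138 129 125 118 155 192 193 192 192 195 194 195 194]]
[116 116 116 114 103  60  63  69  71  72  77  77  80  80  84  82  83  83
  85  85  88  88  89  91  94  96 100 101 108 110 115 117 119 120 116 113
 109 107  95  76  80  90  89  88  85  69  62  64  65  65  94 116 114 116
 115]
```

View pics/w4c.png

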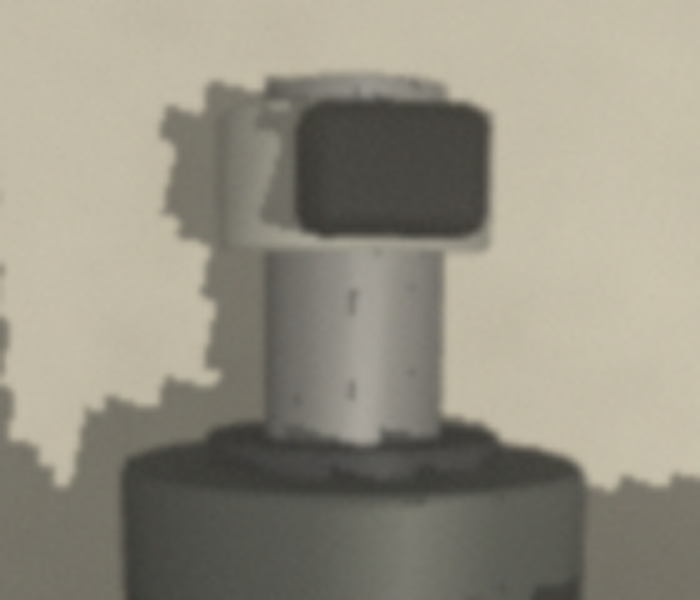

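The crop shows a box-shaped head at columns 269..308, with its top face at 274..308. The shaft is at columns 264..298 (centre 281), so the screw still tilts about 10° to the right. I'll fit the angle from the face edges.

```bash
cat >> h.py <<'E'
def edges(wm,colc,hw,fs,a=np.radians(-166)):
    d=np.array([np.sin(a),-np.cos(a),0]); z=np.array([0,0,1.]); c=onz("wrist",colc,.024,wm)
    for f in fs:
        q=np.radians(f); r=np.sin(q)*d+np.cos(q)*z; t=np.cos(q)*d-np.sin(q)*z
        print(f,[proj("wrist",c+R*r+T*t,wm)[0].round(1) for R,T in((.0145,-hw),(.023,-hw),(.023,hw))])
E
python3 - <<'E'
from h import *
for f,c,fs in (("w3.npy",(280.5,115),range(32,52,3)),("w4.npy",(281.1,115),range(-2,20,2))):
  m=np.load(f,allow_pickle=True).item(); print(f)
  for hw in(.007,.0075): edges(m,c,hw,fs)
E
```

```text
w3.npy
32 [np.float64(284.8), np.float64(296.1), np.float64(322.3)]
35 [np.float64(286.7), np.float64(299.0), np.float64(323.8)]
38 [np.float64(288.6), np.float64(301.8), np.float64(325.2)]
41 [np.float64(290.5), np.float64(304.5), np.float64(326.4)]
44 [np.float64(292.3), np.float64(307.1), np.float64(327.4)]
47 [np.float64(294.1), np.float64(309.6), np.float64(328.3)]
50 [np.float64(295.8), np.float64(312.0), np.float64(329.0)]
32 [np.float64(283.8), np.float64(295.2), np.float64(323.2)]
35 [np.float64(285.8), np.float64(298.1), np.float64(324.7)]
38 [np.float64(287.7), np.float64(300.9), np.float64(326.0)]
41 [np.float64(289.6), np.float64(303.7), np.float64(327.1)]
44 [np.float64(291.5), np.float64(306.3), np.float64(328.1)]
47 [np.float64(293.3), np.float64(308.9), np.float64(328.9)]
50 [np.float64(295.1), np.float64(311.3), np.float64(329.6)]
w4.npy
-2 [np.float64(264.4), np.float64(262.8), np.float64(296.7)]
0 [np.float64(265.5), np.float64(264.7), np.float64(298.6)]
2 [np.float64(266.7), np.float64(266.6), np.float64(300.5)]
4 [np.float64(267.8), np.float64(268.6), np.float64
[... 399 characters left out ...]
float64(282.8), np.float64(314.1)]
-2 [np.float64(263.3), np.float64(261.6), np.float64(297.9)]
0 [np.float64(264.4), np.float64(263.5), np.float64(299.9)]
2 [np.float64(265.5), np.float64(265.4), np.float64(301.7)]
4 [np.float64(266.7), np.float64(267.4), np.float64(303.6)]
6 [np.float64(267.9), np.float64(269.4), np.float64(305.4)]
8 [np.float64(269.1), np.float64(271.4), np.float64(307.1)]
10 [np.float64(270.3), np.float64(273.4), np.float64(308.8)]
12 [np.float64(271.6), np.float64(275.5), np.float64(310.5)]
14 [np.float64(272.8), np.float64(277.5), np.float64(312.1)]
16 [np.float64(274.1), np.float64(279.6), np.float64(313.7)]
18 [np.float64(275.4), np.float64(281.6), np.float64(315.2)]
```

The fit gives about 9°, which is 3.8 mm more of rolling.

Request:
{"method": "carry_out", "body": {"moves": [{"jaw": 0.049, "dx": 0, "dy": -0.002, "dz": 0, "yaw": 0}, {"jaw": 0.049, "dx": 0, "dy": -0.002, "dz": 0, "yaw": 0}, {"jaw": 0.049, "dx": 0, "dy": 0, "dz": 0, "yaw": 0}, {"jaw": 0.049, "dx": 0, "dy": 0, "dz": 0, "yaw": 0}]}}

```text
t: 6.18
tool_pos: [0.5085, 0.1007, 0.0076]
orientation: [0.384, -3.118, 0.0]
force: [0.3, -0.6, 0.7]
opening: 0.0493
gripper_force: 0.1
```

Run:
```python
from h import *
p,a,s=pose();print(s["t"],p,np.degrees(a),s["force"],s["opening"])
m=camera_model("wrist"); np.save("w5.npy",m,allow_pickle=True)
im=save("wrist","pics/w5.png").max(2)
for r in (108,112,116):print(im[r,250:312])
print(im[140:150].mean(0)[250:312].round())
edges(m,(281,115),.007,range(-6,8,2))
```

```text
6.175 [0.50848373 0.10071992 0.00764485] -165.96129979046486 [ 0.26270329 -0.63000945  0.71641449] 0.049303382651461
[122 118 107 105 104 103  96  75  66  66  66  66  68  68  67  68  69  69
  68  69  68  67  68  69  69  69  69  71  69  71  71  72  71  70  72  70
  71  71  71  73  68  70  70  71  88 129 166 171 169 165 163 162 160 157
 154 151 161 188 195 196 196 197]
[121 116 106 105 104 104  97  76  64  64  66  65  66  66  66  69  66  68
  67  68  67  67  68  67  69  69  69  69  70  71  69  68  70  68  69  71
  72  71  70  70  72  69  68  71  91 134 166 172 170 167 162 157 156 154
 151 151 167 188 194 193 195 194]
[120 115 106 103 102 104  96  76  66  65  64  66  65  66  64  66  68  69
  65  67  68  66  67  67  67  67  67  68  68  66  66  70  68  70  70  68
  70  70  71  72  69  69  68  73 101 145 171 174 170 167 163 159 155 150
 146 148 166 188 194 194 194 194]
[133. 123. 120. 120. 119. 120. 120. 120. 119. 118. 113. 101.  95.  99.
 103. 108. 113. 118. 121. 125. 127. 129. 131. 133. 136. 138. 141. 144.
 146. 148. 146. 145. 144. 144. 145. 145. 144. 141. 138. 134. 131. 129.
 128. 126. 121. 124. 150. 184. 193. 194. 193. 193. 193. 193. 193. 193.
 194. 194. 194. 194. 193. 193.]
-6 [np.float64(262.2), np.float64(259.0), np.float64(292.7)]
-4 [np.float64(263.2), np.float64(260.8), np.float64(294.6)]
-2 [np.float64(264.3), np.float64(262.7), np.float64(296.6)]
0 [np.float64(265.4), np.float64(264.6), np.float64(298.5)]
2 [np.float64(266.6), np.float64(266.5), np.float64(300.4)]
4 [np.float64(267.7), np.float64(268.5), np.float64(302.3)]
6 [np.float64(268.9), np.float64(270.5), np.float64(304.1)]
```

Taking the roller's 1 mm shift inside the cage into account, it has overrun by about 3.5°. I'll go back 1 mm and close gently; the closing itself centres the roller by about 0.5 mm more.

Request:
{"method": "carry_out", "body": {"moves": [{"jaw": 0.049, "dx": 0, "dy": 0.001, "dz": 0, "yaw": 0}, {"jaw": 0.049, "dx": 0, "dy": 0, "dz": 0, "yaw": 0}, {"jaw": 0.046, "dx": 0, "dy": 0, "dz": 0, "yaw": 0}, {"jaw": 0.046, "dx": 0, "dy": 0, "dz": 0, "yaw": 0}, {"jaw": 0.046, "dx": 0, "dy": 0, "dz": 0, "yaw": 0}], "grip_force": 4}}

```text
t: 6.85
tool_pos: [0.5082, 0.1018, 0.0076]
orientation: [0.384, -3.118, -0.0]
force: [-0.6, 0.3, -0.7]
opening: 0.0474
gripper_force: 4.0
```

```bash
cat > chk.py <<'E'
from h import *
import sys
p,a,s=pose();print(s["t"],p,np.degrees(a),s["force"],s["opening"],s["gripper_force"])
n=sys.argv[1]; m=camera_model("wrist"); np.save(n+".npy",m,allow_pickle=True)
im=save("wrist",f"pics/{n}.png").max(2).astype(float)
def cross(row,c0,c1,thr,up):
    for c in range(c0,c1):
        if (row[c]-thr)*(row[c+1]-thr)<=0 and (row[c+1]>row[c])==up: return c+(thr-row[c])/(row[c+1]-row[c])
h=im[106:118].mean(0); sh=im[140:150].mean(0)
L=[c for c in range(240,300) if h[c]<80][0]; Rr=[c for c in range(330,240,-1) if h[c]<80][0]
print("head",L,Rr,(L+Rr)/2,"shaft row",sh[254:304].round().astype(int))
E
python3 chk.py w6
```

```text
6.85 [0.50820588 0.10182708 0.00762099] -165.9545210363499 [-0.59099191  0.27204113 -0.68596231] 0.04736269652714502 3.9981338381767273
head 262 298 280.0 shaft row [120 120 120 120 120 120 119 111  97  94  99 104 108 112 117 121 125 128
 130 132 133 130 130 142 148 148 150 151 150 147 145 143 142 142 141 138
 136 132 129 126 124 121 121 146 182 193 193 193 193 194]
```

The head centre is at column 280.0 and the shaft centre at 279.6, so the screw is up to within about a degree. I'll measure the stand and the roller's position along the gripper.

Run:
```python
from h import *
a=cv2.imread("pics/w2.png")[30:220,0:130]; b=cv2.imread("pics/top0.png")[205:265,295:345]
o=np.zeros((570,790,3),np.uint8); o[:,:390]=cv2.resize(a,(390,570),interpolation=cv2.INTER_CUBIC); o[:480,390:]=cv2.resize(b,(400,480),interpolation=cv2.INTER_CUBIC)
cv2.imwrite("pics/st.png",o)
m=np.load("w6.npy",allow_pickle=True).item(); g=cv2.imread("pics/w6.png").max(2)
r=np.where(g[90:140,275:286].mean(1)<80)[0]+90; print("head rows",r[0],r[-1])
p,an,_=pose(); u=np.array([np.cos(an),np.sin(an),0]); h=onz("wrist",(280,(r[0]+r[-1])/2),.047,m); print("collar axial from tcp",(h-p)@u)
```

```text
head rows 101 126
collar axial from tcp 0.07960454035425395
```

View pics/st.png

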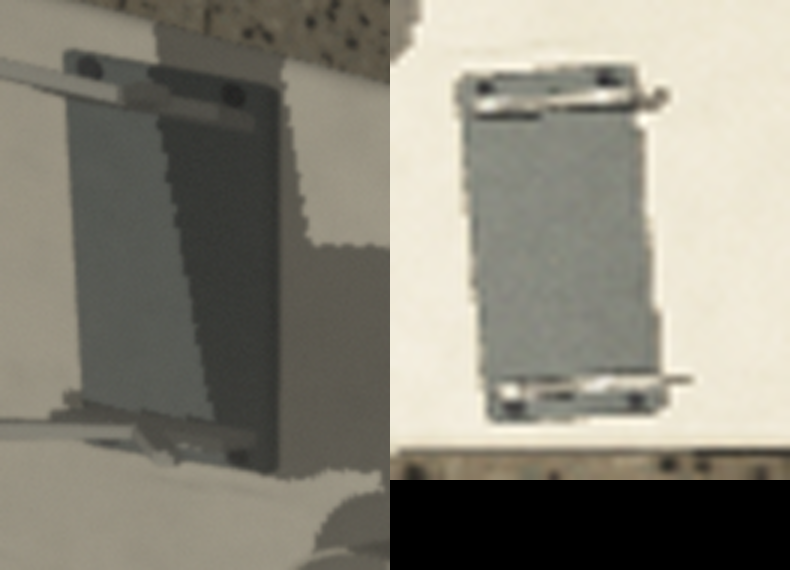

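The picture shows the plate corners. In the wrist view they are at (22,47), (93,59) and (92,187). In the top view they are at (304,214), (325,213), (308,257.5) and (329,256).

Run:
```python
from h import *
m=np.load("w2.npy",allow_pickle=True).item()
W=[onz("wrist",q,.01,m) for q in((22,46.7),(92.9,59.3),(92.3,187.5))]
T=[onz("top",q,.01) for q in((304.1,214),(325.4,213.3),(307.8,257.5),(329.4,255.9))]
for q in W+T: print(q.round(4))
print("W ctr",(W[0]+W[2])/2,"ang",np.degrees(np.arctan2(*(W[2]-W[1])[1::-1])),np.linalg.norm(W[2]-W[1]))
print("T ctr",sum(T)/4)
for i,j in((2,0),(3,1)): print(np.degrees(np.arctan2(*(T[j]-T[i])[1::-1])),np.linalg.norm(T[j]-T[i]))
```

```text
[ 0.4007 -0.1522  0.01  ]
[ 0.3943 -0.0756  0.01  ]
[ 0.5405 -0.0644  0.01  ]
[ 0.5431 -0.0728  0.01  ]
[ 0.5451 -0.1462  0.01  ]
[ 0.394  -0.0841  0.01  ]
[ 0.399 -0.158  0.01 ]
W ctr [ 0.47057948 -0.10828823  0.01      ] ang 4.400864294709646 0.1465867256006228
T ctr [ 0.47031985 -0.11529022  0.01      ]
4.312590865457817 0.14952041692090604
4.622176093247357 0.14658277162229277
```

Request:
{"method": "carry_out", "body": {"moves": [{"jaw": 0.04, "dx": 0, "dy": 0, "dz": 0, "yaw": 0}, {"jaw": 0.04, "dx": 0, "dy": 0, "dz": 0, "yaw": 0}, {"jaw": 0.04, "dx": 0, "dy": 0, "dz": -0.008, "yaw": 0}, {"jaw": 0.04, "dx": 0, "dy": 0, "dz": -0.022, "yaw": 0}, {"jaw": 0.04, "dx": 0, "dy": 0, "dz": -0.032, "yaw": 0}, {"jaw": 0.04, "dx": 0, "dy": 0, "dz": -0.032, "yaw": 0}, {"jaw": 0.04, "dx": 0, "dy": 0, "dz": -0.016, "yaw": 0}, {"jaw": 0.04, "dx": 0, "dy": 0, "dz": 0, "yaw": 0}], "grip_force": 35}}

```text
t: 7.9
tool_pos: [0.5091, 0.1018, 0.1188]
orientation: [-0.384, 3.116, -0.0]
force: [-0.6, 0.1, -2.3]
opening: 0.0474
gripper_force: 35.0
```

```bash
python3 chk.py w7
python3 - <<'E'
from h import *
plan(.4731,-.1118,.11,np.radians(184.45),10)
E
```

```text
7.9 [0.50910898 0.10183394 0.11878622] -165.9496014196238 [-0.61227893  0.12708841 -2.27598766] 0.04743611477596605 34.99357581138611
head 262 298 280.0 shaft row [118 119 120 120 121 123 130 126 100  92  98 102 106 110 115 120 123 126
 128 132 134 136 140 143 146 147 149 150 148 146 143 142 141 141 139 136
 134 131 128 126 124 120 122 149 183 191 192 195 197 197]
{"dx":0.0086, "dy":-0.0199, "dz":0.0007, "yaw":0.017}
{"dx":0.0082, "dy":-0.02, "dz":0.0007, "yaw":0.017}
{"dx":0.0079, "dy":-0.0201, "dz":0.0007, "yaw":0.017}
{"dx":0.0076, "dy":-0.0203, "dz":0.0007, "yaw":0.017}
{"dx":0.0072, "dy":-0.0204, "dz":0.0008, "yaw":0.017}
{"dx":0.0069, "dy":-0.0205, "dz":0.0007, "yaw":0.017}
{"dx":0.0065, "dy":-0.0206, "dz":0.0008, "yaw":0.016}
{"dx":0.0062, "dy":-0.0207, "dz":0.0007, "yaw":0.017}
{"dx":0.0058, "dy":-0.0209, "dz":0.0008, "yaw":0.016}
{"dx":0.0055, "dy":-0.0209, "dz":0.0007, "yaw":0.017}
```

Lifted, and the screw is unchanged in the grip. Now over to the stand.

Request:
{"method": "carry_out", "body": {"moves": [{"jaw": 0.04, "dx": 0.0085, "dy": -0.02, "dz": 0.001, "yaw": 0.017}, {"jaw": 0.04, "dx": 0.008, "dy": -0.02, "dz": 0.001, "yaw": 0.017}, {"jaw": 0.04, "dx": 0.008, "dy": -0.02, "dz": 0.001, "yaw": 0.017}, {"jaw": 0.04, "dx": 0.0075, "dy": -0.0205, "dz": 0.001, "yaw": 0.017}, {"jaw": 0.04, "dx": 0.007, "dy": -0.0205, "dz": 0.001, "yaw": 0.017}, {"jaw": 0.04, "dx": 0.007, "dy": -0.0205, "dz": 0.001, "yaw": 0.017}, {"jaw": 0.04, "dx": 0.0065, "dy": -0.0205, "dz": 0.001, "yaw": 0.016}, {"jaw": 0.04, "dx": 0.006, "dy": -0.0205, "dz": 0.001, "yaw": 0.017}]}}

```text
t: 8.95
tool_pos: [0.4792, -0.0692, 0.1075]
orientation: [0.172, -3.134, -0.002]
force: [-0.9, -0.3, -2.0]
opening: 0.0475
gripper_force: 35.0
```

Request:
{"method": "carry_out", "body": {"moves": [{"jaw": 0.04, "dx": 0.006, "dy": -0.021, "dz": 0, "yaw": 0.016}, {"jaw": 0.04, "dx": 0.0055, "dy": -0.021, "dz": 0, "yaw": 0.017}, {"jaw": 0.04, "dx": 0, "dy": 0, "dz": 0, "yaw": 0}, {"jaw": 0.04, "dx": 0, "dy": 0, "dz": 0, "yaw": 0}]}}

```text
t: 9.45
tool_pos: [0.4729, -0.1111, 0.1084]
orientation: [0.121, -3.137, -0.002]
force: [-0.4, 0.1, -2.6]
opening: 0.0471
gripper_force: 35.0
```

```bash
python3 chk.py w8
```

```text
9.45 [ 0.47288924 -0.11111803  0.10841166] -175.57945175238237 [-0.40115245  0.13866856 -2.56270219] 0.04706476241212077 34.99280869960785
head 261 298 279.5 shaft row [ 98  98  98 100 115 138 143 131 100  91  97 103 107 111 116 121 125 128
 131 133 136 139 142 146 148 149 152 153 151 148 147 146 145 145 143 140
 137 134 130 128 126 122 116 116 124 126 126 126 126 126]
```

View pics/w8.png

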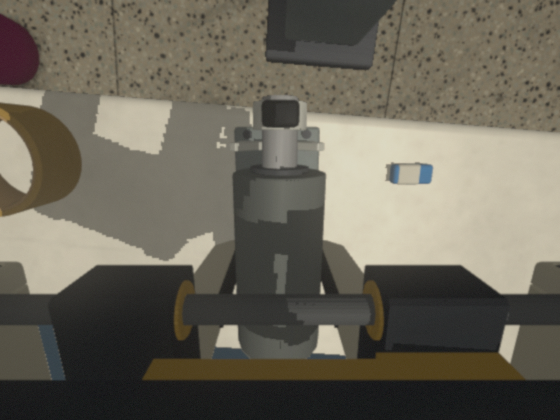

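The near saddle shows at row 146 with its tips at about columns 234 and 324. The base plate spans columns 236..319 with its near edge at about row 127. The roller is centred above it, screw at (280,112).

Run:
```python
from h import *
m=np.load("w8.npy",allow_pickle=True).item(); g=cv2.imread("pics/w8.png").max(2)
for r in (134,142,145,148): print(r,g[r,224:240],g[r,312:334])
print(g[120:165,250].tolist()); print(g[120:165,312].tolist())
p,a,_=pose(); u=np.array([np.cos(a),np.sin(a),0]); d=np.array([np.sin(a),-np.cos(a),0])
for q,z in(((233.5,146),.061),((324,146),.061),((236,134),.01),((319.5,134),.01),((278,127),.01),((281,115),.127+.0)):
  h=onz("wrist",q,z,m)-p; print(q,z,"axial",round(h@u,4),"lat",round(h@d,4))
h=onz("wrist",(279.6,145),p[2]+.0164,m)-p; print("shaft lat",h@d)
```

```text
134 [143 124 121 121 121 121 121 120 119 110  93  77  74  75  75  74] [129 131 132 132 131 128 129 162 208 217 217 218 218 217 218 218 218 218
 218 218 218 219]
142 [122 121 121 123 120 120 119 117 116 115 111 105 104 106 104  97] [121 123 124 124 126 123 130 145 162 172 183 200 213 217 218 218 218 218
 219 218 219 218]
145 [197 182 142 123 121 125 129 133 135 138 152 171 170 162 145 115] [138 137 136 140 147 166 181 173 169 170 167 173 193 214 218 217 217 218
 217 218 217 217]
148 [125 124 123 121 121 123 129 135 136 138 151 169 168 151 118 103] [139 137 139 141 149 170 180 173 170 169 170 175 192 212 217 217 217 217
 217 218 217 218]
[192, 194, 193, 182, 150, 127, 113, 101, 104, 106, 99, 83, 80, 80, 81, 78, 78, 83, 105, 111, 100, 95, 97, 101, 102, 101, 102, 101, 102, 98, 88, 79, 76, 76, 74, 76, 74, 73, 73, 74, 75, 74, 75, 74, 73]
[200, 206, 213, 215, 215, 210, 180, 134, 116, 122, 129, 131, 130, 129, 129, 131, 131, 132, 134, 131, 125, 118, 121, 130, 135, 138, 139, 139, 139, 138, 132, 127, 130, 128, 130, 131, 130, 130, 131, 131, 131, 132, 131, 131, 130]
(233.5, 146) 0.061 axial 0.0628 lat -0.0321
(324, 146) 0.061 axial 0.0628 lat 0.0328
(236, 134) 0.01 axial 0.0708 lat -0.0371
(319.5, 134) 0.01 axial 0.0708 lat 0.0363
(278, 127) 0.01 axial 0.0767 lat -0.0002
(281, 115) 0.127 axial 0.0803 lat 0.0012
shaft lat 0.0005130907475027673
```

Lateral offset is under 1 mm and lengthways offset is within 1 mm, so I'll descend. That is 0.081 in all; I'll stop 3 mm short and then creep.

Request:
{"method": "carry_out", "body": {"moves": [{"jaw": 0.04, "dx": 0, "dy": 0, "dz": 0.015, "yaw": 0}, {"jaw": 0.04, "dx": 0, "dy": 0, "dz": 0.02, "yaw": 0}, {"jaw": 0.04, "dx": 0, "dy": 0, "dz": 0.02, "yaw": 0}, {"jaw": 0.04, "dx": 0, "dy": 0, "dz": 0.013, "yaw": 0}, {"jaw": 0.04, "dx": 0, "dy": 0, "dz": 0.007, "yaw": 0}, {"jaw": 0.04, "dx": 0, "dy": 0, "dz": 0.002, "yaw": 0}, {"jaw": 0.04, "dx": 0, "dy": 0, "dz": 0, "yaw": 0}, {"jaw": 0.04, "dx": 0, "dy": 0, "dz": 0, "yaw": 0}]}}

```text
t: 10.5
tool_pos: [0.4742, -0.112, 0.0333]
orientation: [-0.121, 3.138, -0.001]
force: [-0.1, 0.2, -3.3]
opening: 0.0474
gripper_force: 35.0
```

Request:
{"method": "carry_out", "body": {"moves": [{"jaw": 0.04, "dx": 0, "dy": 0, "dz": 0.001, "yaw": 0}, {"jaw": 0.04, "dx": 0, "dy": 0, "dz": 0.001, "yaw": 0}, {"jaw": 0.04, "dx": 0, "dy": 0, "dz": 0, "yaw": 0}]}}

```text
t: 10.88
tool_pos: [0.4735, -0.1118, 0.0306]
orientation: [0.121, -3.139, -0.0]
force: [0.1, 1.1, -1.8]
opening: 0.0472
gripper_force: 35.0
```

Request:
{"method": "carry_out", "body": {"moves": [{"jaw": 0.04, "dx": 0, "dy": 0, "dz": 0.001, "yaw": 0}, {"jaw": 0.04, "dx": 0, "dy": 0, "dz": 0, "yaw": 0}]}}

```text
t: 11.12
tool_pos: [0.4735, -0.1118, 0.0295]
orientation: [0.121, -3.139, -0.0]
force: [1.0, -0.4, -2.6]
opening: 0.047
gripper_force: 35.0
```

Request:
{"method": "carry_out", "body": {"moves": [{"jaw": 0.04, "dx": 0, "dy": 0, "dz": 0.001, "yaw": 0}, {"jaw": 0.04, "dx": 0, "dy": 0, "dz": 0, "yaw": 0}]}}

```text
t: 11.38
tool_pos: [0.4737, -0.1119, 0.0286]
orientation: [-0.121, 3.139, -0.0]
force: [-0.3, -1.2, -2.4]
opening: 0.0473
gripper_force: 35.0
```

Request:
{"method": "carry_out", "body": {"moves": [{"jaw": 0.04, "dx": 0, "dy": 0, "dz": 0.001, "yaw": 0}, {"jaw": 0.04, "dx": 0, "dy": 0, "dz": 0, "yaw": 0}]}}

```text
t: 11.62
tool_pos: [0.4738, -0.112, 0.0279]
orientation: [-0.121, 3.139, -0.001]
force: [-0.2, -0.9, 0.2]
opening: 0.0475
gripper_force: 35.0
```

Request:
{"method": "carry_out", "body": {"moves": [{"jaw": 0.04, "dx": 0, "dy": 0, "dz": 0.0005, "yaw": 0}, {"jaw": 0.04, "dx": 0, "dy": 0, "dz": 0, "yaw": 0}]}}

```text
t: 11.88
tool_pos: [0.4739, -0.1121, 0.0277]
orientation: [-0.121, 3.139, -0.001]
force: [-2.6, -1.0, 6.1]
opening: 0.0476
gripper_force: 35.0
```

It is seated: the force turned upward at the expected height. I'll ease the grip, open and check.

Request:
{"method": "carry_out", "body": {"moves": [{"jaw": 0.047, "dx": 0, "dy": 0, "dz": 0, "yaw": 0}, {"jaw": 0.048, "dx": 0, "dy": 0, "dz": 0, "yaw": 0}, {"jaw": 0.05, "dx": 0, "dy": 0, "dz": 0, "yaw": 0}, {"jaw": 0.06, "dx": 0, "dy": 0, "dz": 0, "yaw": 0}, {"jaw": 0.07, "dx": 0, "dy": 0, "dz": 0, "yaw": 0}, {"jaw": 0.07, "dx": 0, "dy": 0, "dz": 0, "yaw": 0}], "grip_force": 3}}

```text
t: 12.62
tool_pos: [0.4735, -0.1117, 0.027]
orientation: [0.121, -3.139, -0.0]
force: [-0.3, -0.1, -0.9]
opening: 0.0698
gripper_force: 0.0
```

```bash
python3 chk.py w9
```

```text
12.625 [ 0.47348288 -0.1116767   0.02701114] -175.57559726976422 [-0.25388126 -0.14199958 -0.91775365] 0.06979035320849812 0.0
head 257 293 275.0 shaft row [109 109 107 101  95  87  87  92  98 102 107 112 117 121 124 126 128 131
 134 137 140 142 144 146 148 146 144 142 142 142 142 140 137 134 131 127
 126 123 119 114 107 106 107 108 108 107 109 111 112 112]
```

Request:
{"method": "carry_out", "body": {"moves": [{"jaw": 0.093, "dx": 0, "dy": 0, "dz": 0, "yaw": 0}, {"jaw": 0.093, "dx": 0, "dy": 0, "dz": -0.01, "yaw": 0}, {"jaw": 0.093, "dx": 0, "dy": 0, "dz": -0.03, "yaw": 0}, {"jaw": 0.093, "dx": 0, "dy": 0, "dz": -0.04, "yaw": 0}, {"jaw": 0.093, "dx": 0, "dy": 0, "dz": -0.04, "yaw": 0}, {"jaw": 0.093, "dx": 0, "dy": 0, "dz": 0, "yaw": 0}, {"jaw": 0.093, "dx": 0, "dy": 0, "dz": 0, "yaw": 0}]}}

```text
t: 13.55
tool_pos: [0.4736, -0.1118, 0.1472]
orientation: [-0.121, 3.139, -0.0]
force: [-0.9, 0.4, 0.3]
opening: 0.0931
gripper_force: 0.0
```

Run:
```python
from h import *
p,a,s=pose();print(s["t"],p)
m=camera_model("wrist"); im=save("wrist","pics/w10.png"); np.save("w10.npy",m,allow_pickle=True)
sc=read_camera("scene")[205:265,280:350]
print("pred head tip",proj("wrist",np.array([.4735,-.1117,.067])+.080*np.array([np.cos(a),np.sin(a),0]),m))
o=np.zeros((600,800,3),np.uint8); o[:,:450]=cv2.resize(im[60:260,205:355],(450,600),interpolation=cv2.INTER_CUBIC)
o[:300,450:]=cv2.resize(sc,(350,300),interpolation=cv2.INTER_CUBIC); cv2.imwrite("pics/fin.png",o[:,:,::-1])
```

```text
13.55 [ 0.47358347 -0.11179663  0.14723918]
pred head tip [278.36865517 121.75200799]
```

View pics/fin.png

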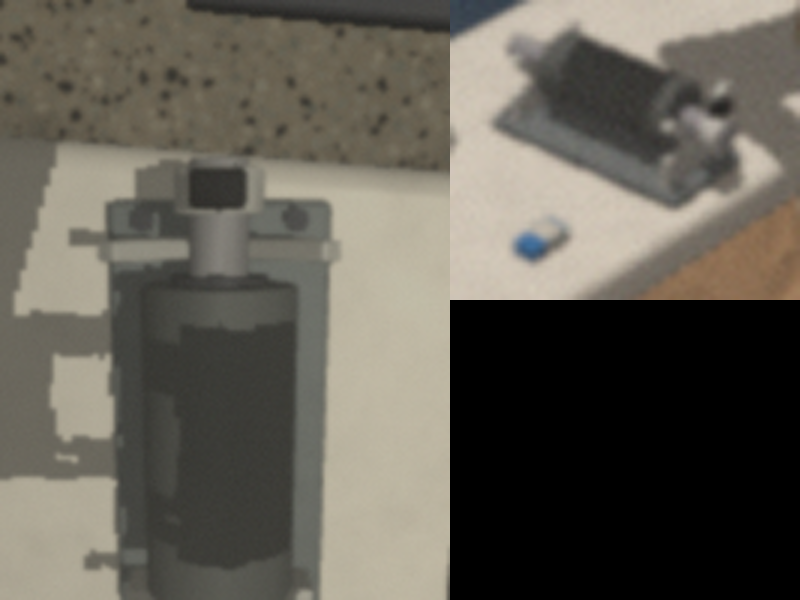

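The final picture shows the shaft lying in both saddles. The head is centred at crop column 217.5 and the shaft at 219, so the screw is within about 1–2° of straight up, and the gripper is clear. Handing in.

```bash
python3 -c "
from plant import *; print(close_job())"
```

```text
the job is handed in; nothing more can be done
None
```

The roller lies in both saddles of the stand with its thumbscrew up to within about 2°, by camera measurement; the gripper is clear, the other things were not touched, and the job was handed in at about 13.6 s.

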